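Set the shaker's speed dial with a fingertip and switch it on

ROBOT

A 7-joint arm with a two-finger parallel gripper is mounted at the origin on a cart in front of the work surface, level with it; the furniture and walls round the work are solid. World frame = base frame: x ahead of the robot, y to its left, z up, the work surface at z = 0. Lengths are in m, angles in rad, forces in N, time in s.
With the tool pointing down it reaches from about 0.425 to 0.95 m from the base axis. Payload 4.7 kg.
Tool frame: the origin (TCP) lies on the front face of the gripper's body, between the roots of the fingers; the fingertips stand 70 mm ahead of it and the grasp point (between the pads) lies 51 mm ahead of it (ctrl.grip_point_offset is the distance from the TCP to the grasp point, in m); z points along the fingers, y is the line along which they close (so a half turn about z gives the same grasp; the last joint's range is limited). The gripper opens to 87 mm and grips with 3 to 60 N. Pads are 19 mm wide; open, the fingers measure 117 mm over their backs; the gripper's body (75 mm by 190 mm) begins 51 mm behind the grasp point.
Start: joints at [-1.334, 0.469, -0.049, 1.532, 0.024, 1.141, -0.082], TCP at [0.177, 0.651, 0.292] pointing down, gripper open.
Joint ranges: [-2.59, 2.59], [-0.33, 1.99], [-1.39, 1.29], [0.1, 2.45], [-1.04, 4.18], [0.21, 1.99], [-2.66, 2.66]. Speed limits (rad/s): [2.57, 2.57, 3.14, 3.14, 3.14, 3.14, 3.14].

INTERFACE

Orientations are given as a rotation vector (axis times angle).
In Python, from rig import telemetry, vision, ctrl, models gives the robot as it stands.
- The arm moves only by the tool apply_moves, never from a script. Its argument "increments" is a list of rows, each a list of 2 entries, a list of its own where there are three numbers: the shift along the tool's x, y, z normalised to -1 to 1, where 1 is 0.5 m, then the turn, a rotation vector about the tool's x, y, z normalised to -1 to 1, where 1 is 30 degrees. In form: [[[dx, dy, dz], [ax, ay, az]], ...]. A call has 1 to 20 rows; each row shifts and turns the commanded pose from where the row before left it, along the tool's axes as they then stand; what a row does not reach is not made up. A row lasts 1/10 s, in which the tool goes at most 50 mm and 8.59 degrees, less where a joint would pass 70% of its speed; a pose out of reach is approached as far as the arm can. A call with a number of a shift or a turn outside -1 to 1 is refused whole. A call with a gripper value outside its range is refused whole. "jaw" is the closure, from -1 (fully open) to 1 (shut), set as the call begins (left out, the last holds). The fingers move at their own pace and stop on an object; the grip force is fixed at half the most. Time passes only in rows, so rows that do not move let the fingers close. It gives the time, the measured TCP pose, the force, the opening and the grip force at its end, in the units of the state.
- telemetry.sense(): the state, without advancing time (a new reading comes with each control period).
- vision.grab_frame(name): name is "scene" or "side" or "wrist"; returns a dict with "image" (400x640x3 uint8, red, green, blue), "K" (3x3 intrinsics, pixels), "origin" and "attitude" of the camera in the world. Camera axes: x right, y up, looking along -z (the intrinsics and any distortion apply to the point x, -y, -z); pixel columns grow to the right and rows downward; lengths in m; the calibration is good to about 2 mm. A picture is of the moment at which its call begins. There is no depth.
- ctrl.job_done(): hands the job in; it is judged then, once.
Trained networks look in a picture, given as the dict that the camera call returned (one of the last four; its "shot" number tells which), for a name from the list of things; names that differ only in an ending like _2 or _b are one class to them, and where a whole thing is asked for, a point or a joint stands for the part that bears it (a point fixed in the world has none). Each returns a list of dicts, best first, with "score" (0 to 1); they miss things now and then, are a little off and sometimes report something else, mostly with a low value. They report only what shows in the picture. A call takes as long as a camera call.
- models.spot_in(name, picture): "centre" ([column, row] in pixels, amid what is visible of it).
- models.outline_of(name, picture): "mask" (400x640 bool, what is visible of it) and "centre" ([column, row] in pixels, amid what is visible of it).
- models.mark_of(name, picture): "centre" ([column, row] in pixels: a listed point, or the origin of a listed thing).
The state is a dict: "time_s": time; "joints": joint angles; "qvel": joint speeds; "joint_torque": joint torques, N m; "position": TCP position; "tcp_rot": TCP orientation; "ft_force": force on the tool from outside, world axes, zero at the start; "torque": the same for the moment, N m; "opening": opening from 0.0 (shut) to 1.0 (fully open); "grip_force": force on a finger pad.
Only numpy, scipy, OpenCV 4.12 (cv2) and the standard library are available. Lean on these libraries where they do the work, as an engineer would, in place of code of your own. Each camera call takes 0.05 s, during which the arm holds its last target. There are 200 camera calls.

TASK

Two paint tins stand on the bench shaker ready to be mixed. With the fingertips, stroke the big knurled dial clockwise until it clicks in with its white pointer at the mark of three dots, and only then press down the front end of the rocker switch beside it so that it snaps over and stays on. Leave the two tins standing where they are on the tray, disturb nothing else on the counter, and draw the hand clear.

Things in the scene. Friction and masses are not known exactly. Their poses are not given: they have to be found in the camera images.
- shaker: Bench shaker for paint tins, light grey, 300 x 240 mm, fixed. Origin on the counter under it; x axis from the front (control panel) to the back (tray), y left, z up. Panel top z = 58 mm, over x = -155 to -20 mm; dial axis at x -100, y +36 mm; rocker pivot at x -100, y -78 mm; tray centred on x +60 mm with a steel rail at z = 92 mm.
- speed_dial (a joint): Turn of the dial in rad, growing clockwise seen from above. Detents: one dot 0, two dots 0.524, three dots 1.047, four dots 1.571; end stops just outside. Starts at one or two dots. About 0.07 N m breaks it out of a detent; past halfway it is drawn into the next, and it settles in the nearest when let go.
- dial_top (a point): Centre of the dial's flat top, 79 mm above the counter. Black, 92 mm across the knurled rim, 15 mm thick, too wide to pinch. The top is flat soft-touch rubber out to 41 mm from the axis (friction about 0.9). The shaft is sprung: the dial sinks up to 3 mm (4 N to start, 11 N at the stop) and turns at any depth.
- three_dots (a point): Middle one of the three white dots on the panel, the mark to set; 68 mm from the dial's axis, straight towards the tray (shaker's +x). The other marks lie round the dial every 30 degrees: from above, two dots 30 and one dot 60 degrees counter-clockwise of it, four dots 30 degrees clockwise. The dots, 6 mm wide, stand in a row round the dial.
- dial_pointer (a point): Outer end of the white pointer line on the dial's top, 42 mm from the dial's axis; it turns with the dial.
- rocker (a joint): Tilt of the rocker in rad: 0 off (front end up, as at the start), 0.32 on (front end down). It snaps over past the middle, 0.16, and stays on either side; 3 to 4 N on the front end moves it.
- rocker_front (a point): Green spot on the rocker's front end, where it is pressed, 17 mm in front of the pivot. The rocker is dark, 50 mm long from front to back and 28 mm wide, in a black frame 66 x 44 mm that stands 7 mm above the panel. The spot goes down 2.7 mm to the middle and 5.4 mm from off to on.
- grey_tin: Small drip-stained paint tin, 72 mm across and 71 mm tall, loose on the shaker's tray, on the left. Origin at the centre of its underside, 73 mm above the counter.
- black_drip_tin: Small paint tin with black drips, 76 mm across and 61 mm tall, loose on the shaker's tray, on the right. Origin at the centre of its underside, 73 mm above the counter.
- black_spray: Black aerosol with a yellow cap, 66 mm across, 210 mm tall; bystander. Origin under its middle.
- red_spray: Red aerosol with a yellow cap, 66 mm across, 200 mm tall; bystander. Origin under its middle.
- white_bottle: White plastic bottle, 66 mm across, 149 mm tall, at the right; bystander. Origin under its middle.
- blue_tin: Blue paint tin, 143 mm across, 165 mm tall; bystander. Origin under its middle.
- lid_driver: Old screwdriver with an orange handle, 205 mm long and 30 mm high, lying at the right; bystander. Origin under its middle.
- masking_tape: Roll of masking tape, 105 mm across, 48 mm high, lying flat on the white plate (5 mm thick) at the front; bystander. Origin under its middle.
- calculator: Pocket calculator, 118 x 70 x 12 mm, lying on the same white plate; bystander. Origin under its middle.

How it is judged:
By the outcome, as a careful person would: the job done as asked, in the order asked, and still so for the second after the job is handed in, with the robot touching nothing.
It also fails if it takes over 48 s, if anything falls off the work surface, if the arm or the gripper's body presses on something with over 40 N, if the wrist force passes 120 N, or if a joint passes its speed limit or range.

## Working session

There is one attempt and no reset: what is moved stays moved. The work goes in short steps, Python scripts to look and compute and a tool call to move; the robot and the scene stay as the last step left them, time stands still between calls to the robot, and variables do not carry over. Pictures are saved under pics/ and viewed, at most 10 in all, crops included, and the job is handed in when it is done.

Besides the shell and the picture viewer there is one more tool, called after "Request:" by a JSON object that holds its "fn" and its "kwargs", one argument or row to a line. apply_moves: Moves the arm, as the interface text tells. Scaled input: -1 to 1 covers 0.5 m each way for a shift and 30 degrees each way for a turn. Its arguments: {"type":"object","properties":{"increments":{"type":"array"},"jaw":{"type":"number"}},"required":["increments"]}

```bash
mkdir -p pics
cat > h.py <<'E'
import numpy as np, cv2
from scipy.spatial.transform import Rotation as R
from rig import telemetry, vision, ctrl, models
def att(p):
    a=np.array(p["attitude"],float)
    if a.shape==(3,3): return a
    return R.from_rotvec(a).as_matrix() if a.size==3 else R.from_quat(a).as_matrix()
def ray(p,px):
    K=np.array(p["K"]); d=np.linalg.inv(K)@[px[0],px[1],1.]
    d=att(p)@[d[0],-d[1],-d[2]]; return np.array(p["origin"]),d/np.linalg.norm(d)
def onz(p,px,z):
    o,d=ray(p,px); return o+d*(z-o[2])/d[2]
def save(p,n): cv2.imwrite("pics/"+n,p["image"][...,::-1])
E
python3 - <<'E'
from h import *
Z={"dial_top":.079,"three_dots":.058,"dial_pointer":.079,"rocker_front":.07,"grey_tin":.073,"black_drip_tin":.073,"shaker":0,"black_spray":0,"red_spray":0,"white_bottle":0,"blue_tin":0,"lid_driver":0,"masking_tape":.005,"calculator":.005}
ims=[]
for c in("scene","side"):
    p=vision.grab_frame(c); save(p,c+"0.png")
    print(c,[k for k in p if k!="image"],np.round(p["origin"],3),np.array(p["attitude"]).shape)
    for n,z in Z.items():
        m=models.mark_of(n,p)[:1]
        for x in m: print(n,round(x["score"],2),np.round(x["centre"]),np.round(onz(p,x["centre"],z),4))
s=telemetry.sense();print(s)
E
```

```text
scene ['K', 'origin', 'attitude', 'shot'] [-0.136 -0.861  0.711] (3,)
dial_top 0.57 [356. 230.] [ 0.5663 -0.1015  0.079 ]
three_dots 0.39 [278. 240.] [0.3664 0.0175 0.058 ]
dial_pointer 0.68 [354. 220.] [ 0.5995 -0.0545  0.079 ]
rocker_front 0.54 [375. 243.] [ 0.5707 -0.1792  0.07  ]
grey_tin 0.66 [400. 211.] [ 0.7632 -0.098   0.073 ]
black_drip_tin 0.82 [420. 222.] [ 0.7637 -0.18    0.073 ]
shaker 0.91 [386. 246.] [ 0.6655 -0.1376  0.    ]
black_spray 0.66 [356. 301.] [ 0.4203 -0.2723  0.    ]
red_spray 0.17 [355. 220.] [0.6961 0.0416 0.    ]
white_bottle 0.96 [418. 296.] [ 0.5631 -0.3554  0.    ]
blue_tin 0.77 [276. 218.] [0.4809 0.2208 0.    ]
lid_driver 0.72 [351. 300.] [ 0.4129 -0.2623  0.    ]
masking_tape 0.85 [277. 239.] [0.4085 0.0957 0.005 ]
calculator 0.74 [289. 257.] [ 0.3871 -0.0088  0.005 ]
side ['K', 'origin', 'attitude', 'shot'] [ 0.296 -0.758  0.788] (3,)
dial_top 0.64 [344. 215.] [ 0.587  -0.0729  0.079 ]
three_dots 0.73 [368. 218.] [ 0.6523 -0.0828  0.058 ]
dial_pointer 0.55 [346. 211.] [ 0.5978 -0.0621  0.079 ]
rocker_front 0.75 [352. 252.] [ 0.5655 -0.1843  0.07 
[... 525 characters left out ...]
005 ]
{'time_s': 1.5, 'joints': array([-1.33391575,  0.46861093, -0.04859115,  1.53252595,  0.02408699,
        1.14099125, -0.08233435]), 'qvel': array([ 0.00080035, -0.00156635, -0.00011215,  0.00217443, -0.00059253,
        0.00046613, -0.00129309]), 'joint_torque': array([-1.74736720e-04, -5.07831895e+01, -8.07848806e-02, -2.36445254e+01,
       -6.13057707e-02,  3.12273181e-02,  7.21618051e-06]), 'position': array([0.17725889, 0.65131382, 0.29225443]), 'tcp_rot': array([-4.16311947e-01, -3.11384585e+00, -8.27573694e-05]), 'ft_force': array([ 0.75527886, -0.20817371,  0.24240771]), 'torque': array([-0.02275218,  0.01462131, -0.03827715]), 'grip_force': 0.0, 'opening': 1.0032435781791653}
```

View pics/scene0.png

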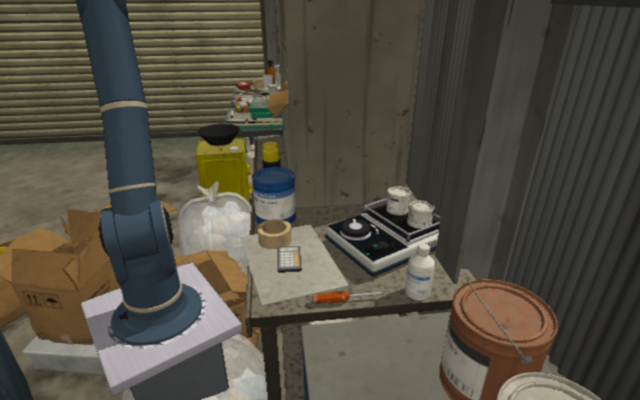

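View pics/side0.png

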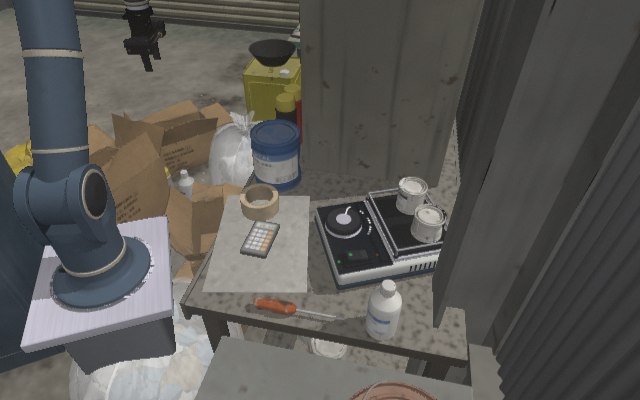

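The side view shows the dial around (344,220) with its pointer up-right, the rocker near (355,253), and both tins on the tray at (411,195) and (429,224). The scene view shows the same layout. Next I move above the panel to use the wrist camera.

Request:
{"fn": "apply_moves", "kwargs": {
  "increments": [
    [[-0.057,-0.062,-0.024],[0,0,0]],
    [[-0.057,-0.062,-0.024],[0,0,0]],
    [[-0.057,-0.062,-0.024],[0,0,0]],
    [[-0.057,-0.062,-0.024],[0,0,0]],
    [[-0.057,-0.062,-0.024],[0,0,0]],
    [[-0.057,-0.062,0],[0,0,0]],
    [[-0.057,-0.062,0],[0,0,0]],
    [[-0.057,-0.062,0],[0,0,0]],
    [[-0.057,-0.062,0],[0,0,0]],
    [[-0.057,-0.062,0],[0,0,0]],
    [[-0.057,-0.062,0],[0,0,0]],
    [[-0.057,-0.062,0],[0,0,0]],
    [[-0.057,-0.062,0],[0,0,0]],
    [[-0.057,-0.062,0],[0,0,0]],
    [[-0.057,-0.062,0],[0,0,0]],
    [[-0.057,-0.062,0],[0,0,0]],
    [[-0.057,-0.062,0],[0,0,0]],
    [[-0.057,-0.062,0],[0,0,0]],
    [[-0.057,-0.062,0],[0,0,0]],
    [[-0.057,-0.062,0],[0,0,0]]
  ],
  "jaw": 0
}}

```text
time_s: 3.5
position: [0.565, -0.0981, 0.3525]
tcp_rot: [0.415, 3.113, 0.001]
ft_force: [0.0, 0.7, -0.1]
opening: 0.5
grip_force: 0.0
```

```bash
cat > look.py <<'E'
from h import *
import sys
s=telemetry.sense(); print(s["time_s"],np.round(s["joints"],2),np.round(s["position"],4),np.round(s["tcp_rot"],3),s["opening"],np.round(s["ft_force"],1))
p=vision.grab_frame("wrist"); save(p,sys.argv[1]); print(np.round(p["origin"],3))
for n,z in {"dial_top":.079,"three_dots":.058,"dial_pointer":.079,"rocker_front":.07,"grey_tin":.073,"black_drip_tin":.073,"shaker":0}.items():
    for x in models.mark_of(n,p)[:2]: print(n,round(x["score"],2),np.round(x["centre"],1),np.round(onz(p,x["centre"],z),4))
E
python3 look.py w1.png
```

```text
3.5 [-0.31  0.27  0.52  1.73 -0.14  1.18  1.55] [ 0.565  -0.0981  0.3525] [4.150e-01 3.113e+00 1.000e-03] 0.5000227050435413 [ 0.   0.7 -0.1]
[ 0.491 -0.078  0.445]
dial_top 0.89 [337.2 185.2] [ 0.5828 -0.0846  0.079 ]
three_dots 0.86 [345.2 227.7] [ 0.6485 -0.0892  0.058 ]
rocker_front 0.78 [246.3 185.8] [ 0.5557 -0.1959  0.07  ]
grey_tin 0.57 [371.6 305.2] [ 0.7662 -0.0812  0.073 ]
grey_tin 0.35 [303.7 318.3] [ 0.762  -0.1799  0.073 ]
black_drip_tin 0.78 [303.5 317.4] [ 0.7605 -0.1798  0.073 ]
shaker 0.87 [325.3 236.4] [ 0.6782 -0.1247  0.    ]
shaker 0.38 [369.4 308.3] [ 0.8252 -0.0866 -0.    ]
```

View pics/w1.png

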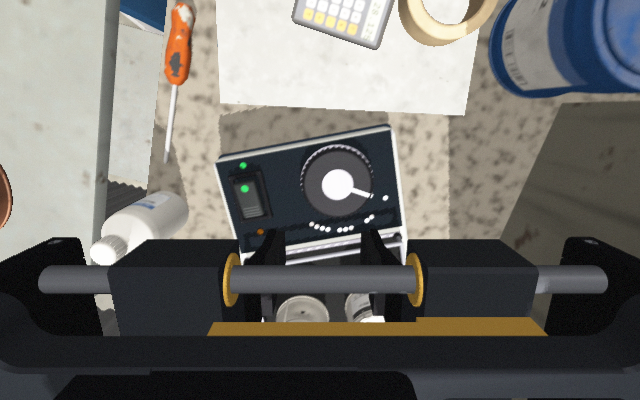

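The wrist view shows the dial at (337,185) with its pointer toward the single dot at (386,198). Two dots are at (369,218), three at (345,228) and four at (320,226), so the dial needs +60° clockwise. The green rocker spot is at (245,188). Next I fit the shaker pose from these marks.

```bash
cat > fit.py <<'E'
from h import *
from scipy.optimize import least_squares
def proj(p,X):
    v=att(p).T@(np.array(X)-p["origin"]); q=np.array(p["K"])@[v[0],-v[1],-v[2]]; return q[:2]/q[2]
D=np.array([-.1,.036])
def mk(a): a=np.radians(a); return [D[0]+.068*np.cos(a),D[1]+.068*np.sin(a),.058]
P={"dial_top":[*D,.079],"three_dots":mk(0),"rocker_front":[-.117,-.078,.069]}
def w(q,X): c,s=np.cos(q[2]),np.sin(q[2]); return np.array([q[0]+c*X[0]-s*X[1],q[1]+s*X[0]+c*X[1],X[2]])
obs=[]
p=vision.grab_frame("wrist")
for n in P:
    for x in models.mark_of(n,p)[:1]: obs.append((p,P[n],np.array(x["centre"]),n))
g=p["image"].min(2); n,l,st,c=cv2.connectedComponentsWithStats((g>110).astype(np.uint8))
B=[(c[i],st[i,4]) for i in range(1,n) if 3<=st[i,4]<40 and 300<c[i][0]<400 and 185<c[i][1]<240]
print([(np.round(b,1).tolist(),int(a)) for b,a in B])
for q0 in [[.68,-.13,-.09]]:
    f=lambda q:np.concatenate([proj(pp,w(q,X))-o for pp,X,o,_ in obs])
    r=least_squares(f,q0,loss="soft_l1"); print("marks",r.x,np.round(r.fun,1))
    # pair blobs with predicted row-of-dots
    dots=[]
    sp=None
q=r.x
# group blobs by angle round dial
for b,a in B:
    X=onz(p,b,.058); dx=np.array(X[:2])-w(q,P["dial_top"])[:2]
    print(np.round(b,1),a,"ang",round(np.degrees(np.arctan2(dx[1],dx[0])-q[2]),1),"r",round(np.hypot(*dx)*1e3,1))
obs_w=list(obs)
for cam in("side","scene"):
    p2=vision.grab_frame(cam)
    for n in P:
        for x in models.mark_of(n,p2)[:1]: print(cam,n,round(x["score"],2),np.round(proj(p2,w(q,P[n]))-x["centre"],1))
im=cv2.resize(p["image"][110:250,200:420],None,fx=3.6,fy=3.6,interpolation=cv2.INTER_CUBIC); cv2.imwrite("pics/c1.png",im[...,::-1])
E
python3 fit.py
```

```text
[([369.9, 196.7], 7), ([383.6, 198.5], 23)]
marks [ 0.67897451 -0.12888801 -0.07265115] [-3.8  3.1  1.5 -0.6  0.2 -0.7]
[369.9 196.7] 7 ang 57.3 r 52.3
[383.6 198.5] 23 ang 60.9 r 70.3
side dial_top 0.89 [1.3 1.1]
side three_dots 0.78 [1.6 1. ]
side rocker_front 0.67 [ 5.3 41. ]
scene dial_top 0.74 [-0.4 -0.3]
scene three_dots 0.93 [ 2.3 -0.7]
scene rocker_front 0.47 [-3.3  5.7]
```

View pics/c1.png

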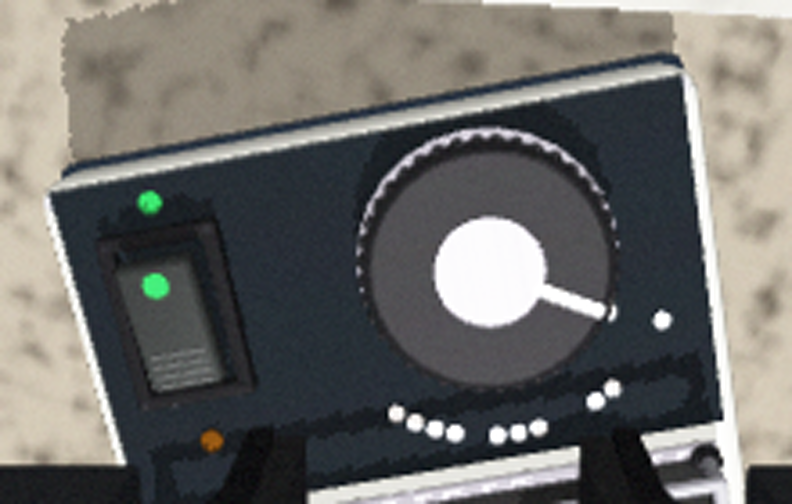

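The crop shows the dial centre at (490,271), the pointer end at (611,313) toward the single dot at (662,320), and the three-dot middle at (518,433). The rocker spot is at (155,286), inside its frame. I'll refit with these pixels.

```bash
cat > fit2.py <<'E'
from h import *
from scipy.optimize import least_squares
exec(open("fit.py").read().split("obs=[]")[0].split("least_squares\n",1)[1])
p=vision.grab_frame("wrist")
O=[(P["dial_top"],490,271),(mk(60),662,320),(mk(30),604,394),(mk(0),518,433),(mk(-30),425,424),([-.117,-.078,None],155,286)]
def f(v):
    return np.concatenate([proj(p,w(v[:3],[X[0],X[1],X[2] if X[2] else v[3]]))-np.array([200+a/3.6,110+b/3.6]) for X,a,b in O])
r=least_squares(f,[.68,-.13,-.08,.069]); q=r.x
print(q,np.degrees(q[2]),np.round(r.fun,1))
for X in (P["dial_top"],[-.117,-.078,.069]): print(w(q,X))
pt=onz(p,[200+611/3.6,110+313/3.6],.079)-w(q,P["dial_top"]); print("pointer",np.degrees(np.arctan2(pt[1],pt[0])-q[2]),np.hypot(*pt[:2]))
np.save("q.npy",q)
E
python3 fit2.py
```

```text
[ 0.67908839 -0.12882909 -0.08310554  0.08037598] -4.761596461433863 [ 0.1  0.6 -0.1 -0.1  0.  -0.   0.1 -0.4  0.1  0.2 -0.2 -0.2]
[ 0.58242188 -0.08465235  0.079     ]
[ 0.55601742 -0.19684774  0.069     ]
pointer 60.851459465858504 0.044339280520336366
```

Request:
{"fn": "apply_moves", "kwargs": {
  "increments": [
    [[-0.0266,0.035,0],[0,0,0]],
    [[0,0,0.076],[0,0,0]],
    [[0,0,0.076],[0,0,0]],
    [[0,0,0.076],[0,0,0]],
    [[0,0,0.076],[0,0,0]],
    [[0,0,0.076],[0,0,0]],
    [[0,0,0.01],[0,0,0]],
    [[0,0,0.01],[0,0,0]],
    [[0,0,0],[0,0,0]]
  ]
}}

```text
time_s: 5.45
position: [0.5827, -0.0835, 0.1534]
tcp_rot: [0.416, 3.112, 0.0]
ft_force: [0.4, 0.7, 0.7]
opening: 0.502
grip_force: 0.0
```

Request:
{"fn": "apply_moves", "kwargs": {
  "increments": [
    [[0,0,0.004],[0,0,0]],
    [[0,0,0.004],[0,0,0]],
    [[0,0,0],[0,0,0]]
  ]
}}

```text
time_s: 5.75
position: [0.5825, -0.0833, 0.1492]
tcp_rot: [0.416, 3.112, 0.001]
ft_force: [0.9, 0.4, 0.7]
opening: 0.5
grip_force: 0.7
```

Request:
{"fn": "apply_moves", "kwargs": {
  "increments": [
    [[0,-0.0025,0.003],[0,0,0]],
    [[0,0,0],[0,0,0]]
  ]
}}

```text
time_s: 5.95
position: [0.5825, -0.0835, 0.1477]
tcp_rot: [0.415, 3.112, 0.003]
ft_force: [0.2, 3.2, 4.6]
opening: 0.503
grip_force: 2.9
```

Request:
{"fn": "apply_moves", "kwargs": {
  "increments": [
    [[0,0,0.002],[0,0,0]],
    [[0,0,0],[0,0,0]]
  ]
}}

```text
time_s: 6.15
position: [0.5825, -0.0835, 0.1469]
tcp_rot: [0.415, 3.112, 0.003]
ft_force: [0.4, 3.1, 7.1]
opening: 0.499
grip_force: 3.8
```

Request:
{"fn": "apply_moves", "kwargs": {
  "increments": [
    [[0,0,0.001],[0,0,0.2]],
    [[0,0,0],[0,0,0.2]],
    [[0,0,0],[0,0,0.2]],
    [[0,0,0],[0,0,0.2]],
    [[0,0,0],[0,0,0.2]],
    [[0,0,0],[0,0,0.2]],
    [[0,0,0],[0,0,0.2]],
    [[0,0,0],[0,0,0.2]],
    [[0,0,0],[0,0,0.2]],
    [[0,0,0],[0,0,0.2]],
    [[0,0,0],[0,0,0]]
  ]
}}

```text
time_s: 7.25
position: [0.5817, -0.0841, 0.1463]
tcp_rot: [-1.919, -2.487, -0.001]
ft_force: [-1.8, 2.2, 8.5]
opening: 0.501
grip_force: 4.7
```

Request:
{"fn": "apply_moves", "kwargs": {
  "increments": [
    [[0,0,-0.006],[0,0,0]],
    [[0,0,-0.034],[0,0,0]],
    [[0,0,-0.08],[0,0,0]],
    [[0,0,-0.08],[0,0,0]],
    [[0,0,-0.08],[0,0,0]],
    [[0,0,0],[0,0,0]]
  ]
}}

```text
time_s: 7.85
position: [0.5838, -0.086, 0.2906]
tcp_rot: [1.913, 2.481, 0.009]
ft_force: [0.4, -0.3, 0.2]
opening: 0.502
grip_force: 0.0
```

```bash
python3 look.py w2.png
python3 - <<'E'
from h import *
p=vision.grab_frame("side"); cv2.imwrite("pics/s2.png",cv2.resize(p["image"][180:300,300:460],None,fx=4.5,fy=4.5,interpolation=2)[...,::-1])
E
```

```text
7.85 [-0.54  0.41  0.83  1.79 -0.34  1.08  0.66] [ 0.5838 -0.086   0.2906] [1.913 2.481 0.009] 0.5016421038478684 [ 0.4 -0.3  0.2]
[ 0.563 -0.013  0.383]
dial_top 0.77 [320.9 182.4] [ 0.5827 -0.0828  0.079 ]
dial_top 0.36 [482.1 223.4] [ 0.7611 -0.0828  0.079 ]
three_dots 0.61 [377.7 198.1] [ 0.6498 -0.0891  0.058 ]
dial_pointer 0.92 [358.7 196. ] [ 0.6244 -0.087   0.079 ]
grey_tin 0.93 [486.6 222.2] [ 0.7692 -0.0817  0.073 ]
shaker 0.63 [382.8 217.1] [ 0.6799 -0.1262  0.    ]
```

View pics/w2.png

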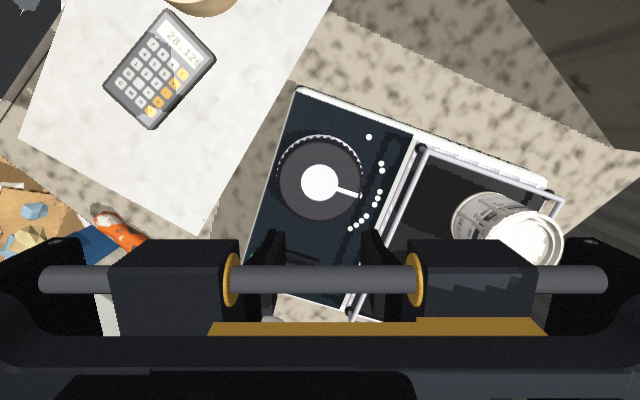

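The pointer at (359,196) now lines up with the three-dot mark at (378,198), about 1.6° off, so it is seated in the detent. Next is the rocker: I align the finger line with the shaker's x axis so that only the rear finger lands on the spot.

Request:
{"fn": "apply_moves", "kwargs": {
  "increments": [
    [[-0.0452,-0.0412,0],[0,0,0]],
    [[-0.0452,-0.0412,0],[0,0,0]],
    [[-0.0452,-0.0412,0],[0,0,0]],
    [[-0.0452,-0.0412,0],[0,0,0]],
    [[0,0,0],[0,0,0.22]],
    [[0,0,0],[0,0,0.22]],
    [[0,0,0],[0,0,0.21]],
    [[0,0,0],[0,0,0]],
    [[0,0,0.08],[0,0,0]],
    [[0,0,0.08],[0,0,0]],
    [[0,0,0.08],[0,0,0]],
    [[0,0,0],[0,0,0]]
  ]
}}

```text
time_s: 9.5
position: [0.522, -0.1911, 0.1607]
tcp_rot: [-2.302, -2.124, 0.009]
ft_force: [-0.1, 0.4, 0.8]
opening: 0.5
grip_force: 0.0
```

Run:
```python
from h import *
s=telemetry.sense();p=np.array(s["position"]);M=R.from_rotvec(s["tcp_rot"]).as_matrix()
f=p+M@[0,.029,.07]; print(np.round(s["joints"],2),p,"finger",f, "yaw y",np.degrees(np.arctan2(M[1,1],M[0,1])),M[:,2])
d=np.array([.556,-.1968,f[2]])-f; print("tool corr/0.5",M.T@d/.5)
q=vision.grab_frame("side"); cv2.imwrite("pics/s3.png",cv2.resize(q["image"][170:300,290:450],None,fx=4.5,fy=4.5,interpolation=2)[...,::-1])
```

```text
[-0.33  0.55  0.81  1.97 -0.53  0.85  0.7 ] [ 0.5219822  -0.19112355  0.16065025] finger [ 0.5501698  -0.19325856  0.09035159] yaw y -4.600485998535841 [-0.01024845  0.00272675 -0.99994377]
tool corr/0.5 [-0.00612455  0.01219027 -0.00013881]
```

View pics/s3.png

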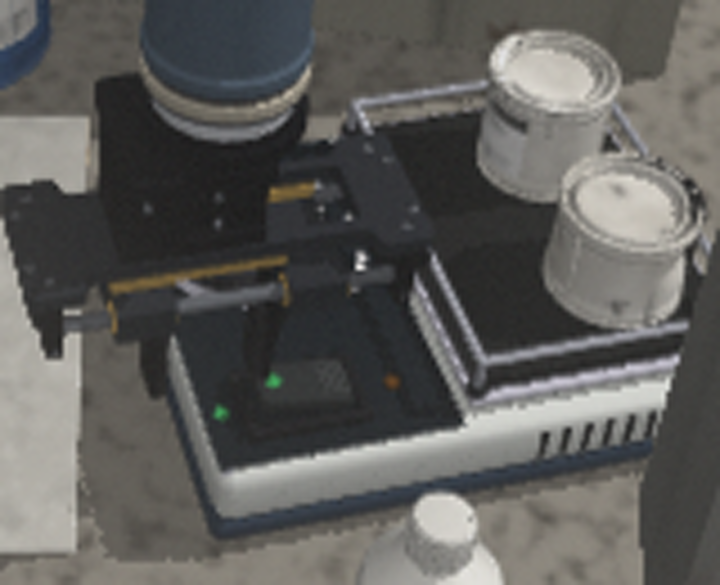

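The rear finger at (260,350) hangs just above the green spot at (275,382), and the front finger is clear of the panel's front edge. Now I correct 6–7 mm and press.

Request:
{"fn": "apply_moves", "kwargs": {
  "increments": [
    [[-0.006,0.012,0],[0,0,0]],
    [[0,0,0.008],[0,0,0]],
    [[0,0,0.008],[0,0,0]],
    [[0,0,0.008],[0,0,0]],
    [[0,0,0.004],[0,0,0]],
    [[0,0,0],[0,0,0]]
  ]
}}

```text
time_s: 10.15
position: [0.5304, -0.1961, 0.151]
tcp_rot: [-2.311, -2.128, 0.0]
ft_force: [0.3, -0.1, 0.3]
opening: 0.5
grip_force: 0.0
```

Request:
{"fn": "apply_moves", "kwargs": {
  "increments": [
    [[0,0,0.003],[0,0,0]],
    [[0,0,0],[0,0,0]]
  ]
}}

```text
time_s: 10.35
position: [0.5306, -0.1963, 0.1496]
tcp_rot: [-2.311, -2.128, 0.0]
ft_force: [-0.1, 1.0, 0.3]
opening: 0.497
grip_force: 0.0
```

Request:
{"fn": "apply_moves", "kwargs": {
  "increments": [
    [[0,0,0.003],[0,0,0]],
    [[0,0,0],[0,0,0]]
  ]
}}

```text
time_s: 10.55
position: [0.5308, -0.1964, 0.1483]
tcp_rot: [2.311, 2.128, 0.0]
ft_force: [-0.0, 0.5, 1.5]
opening: 0.502
grip_force: 0.6
```

Request:
{"fn": "apply_moves", "kwargs": {
  "increments": [
    [[0,0,-0.006],[0,0,0]],
    [[0.0034,-0.008,0],[0,0,0]],
    [[0,0,0.006],[0,0,0]],
    [[0,0,0],[0,0,0]]
  ]
}}

```text
time_s: 10.95
position: [0.5262, -0.1941, 0.1479]
tcp_rot: [-2.31, -2.127, 0.001]
ft_force: [-1.9, 1.0, 2.2]
opening: 0.502
grip_force: 0.9
```

Request:
{"fn": "apply_moves", "kwargs": {
  "increments": [
    [[0,0,0.003],[0,0,0]],
    [[0,0,0],[0,0,0]]
  ]
}}

```text
time_s: 11.15
position: [0.5267, -0.1943, 0.1465]
tcp_rot: [-2.311, -2.128, 0.0]
ft_force: [-0.1, 0.1, 0.8]
opening: 0.496
grip_force: 0.2
```

Request:
{"fn": "apply_moves", "kwargs": {
  "increments": [
    [[0,0,0.003],[0,0,0]],
    [[0,0,0],[0,0,0]]
  ]
}}

```text
time_s: 11.35
position: [0.5269, -0.1943, 0.1449]
tcp_rot: [2.311, 2.128, -0.0]
ft_force: [0.4, -0.3, -0.5]
opening: 0.5
grip_force: 0.0
```

Request:
{"fn": "apply_moves", "kwargs": {
  "increments": [
    [[0,0,0.003],[0,0,0]],
    [[0,0,0],[0,0,0]]
  ]
}}

```text
time_s: 11.55
position: [0.5268, -0.1942, 0.1434]
tcp_rot: [-2.311, -2.128, 0.0]
ft_force: [0.5, 0.3, -1.6]
opening: 0.504
grip_force: 0.0
```

Request:
{"fn": "apply_moves", "kwargs": {
  "increments": [
    [[0,0,0.002],[0,0,0]],
    [[0,0,0],[0,0,0]]
  ]
}}

```text
time_s: 11.75
position: [0.5268, -0.1943, 0.1426]
tcp_rot: [-2.311, -2.128, 0.0]
ft_force: [0.1, 0.2, -1.1]
opening: 0.503
grip_force: 0.0
```

Request:
{"fn": "apply_moves", "kwargs": {
  "increments": [
    [[0,0,-0.02],[0,0,0]],
    [[0,0,-0.08],[0,0,0]],
    [[0,0,-0.08],[0,0,0]],
    [[0,0,-0.08],[0,0,0]],
    [[0,0,-0.08],[0,0,0]],
    [[0.05,-0.06,0],[0,0,-0.25]],
    [[0.05,-0.06,0],[0,0,-0.25]],
    [[0.05,-0.03,0],[0,0,-0.25]],
    [[0,0,0],[0,0,-0.25]],
    [[0,0,0],[0,0,-0.25]],
    [[0,0,0],[0,0,-0.25]],
    [[0,0,0],[0,0,-0.25]],
    [[0,0,0],[0,0,-0.25]],
    [[0,0,0],[0,0,0]]
  ]
}}

```text
time_s: 13.15
position: [0.4484, -0.1219, 0.3133]
tcp_rot: [0.939, 2.997, 0.001]
ft_force: [-0.7, 0.1, 0.2]
opening: 0.499
grip_force: 0.0
```

```bash
python3 look.py w4.png
python3 - <<'E'
from h import *
a=cv2.imread("pics/w4.png")
q=vision.grab_frame("side"); b=q["image"][170:300,290:450][...,::-1]
b=cv2.resize(b,None,fx=3.2,fy=3.2,interpolation=2); a=cv2.resize(a[60:260,:500],None,fx=1.5,fy=1.5)[:,:750]
a=a[:300]; c=np.zeros((300,750,3),np.uint8); c[:a.shape[0],:a.shape[1]]=a
d=np.zeros((300,750,3),np.uint8); d[:,:512]=b[116:416]
cv2.imwrite("pics/c4.png",np.vstack([c,d]))
E
```

```text
13.15 [-0.61  0.11  0.86  2.02 -0.1   1.05  1.26] [ 0.4484 -0.1219  0.3133] [9.390e-01 2.997e+00 1.000e-03] 0.49903674689102334 [-0.7  0.1  0.2]
[ 0.385 -0.079  0.406]
dial_top 0.9 [412.6 254. ] [ 0.5807 -0.085   0.079 ]
dial_pointer 0.74 [226.3 205.8] [ 0.4094 -0.2271  0.079 ]
grey_tin 0.44 [325.  279.5] [ 0.5527 -0.1911  0.073 ]
```

View pics/c4.png

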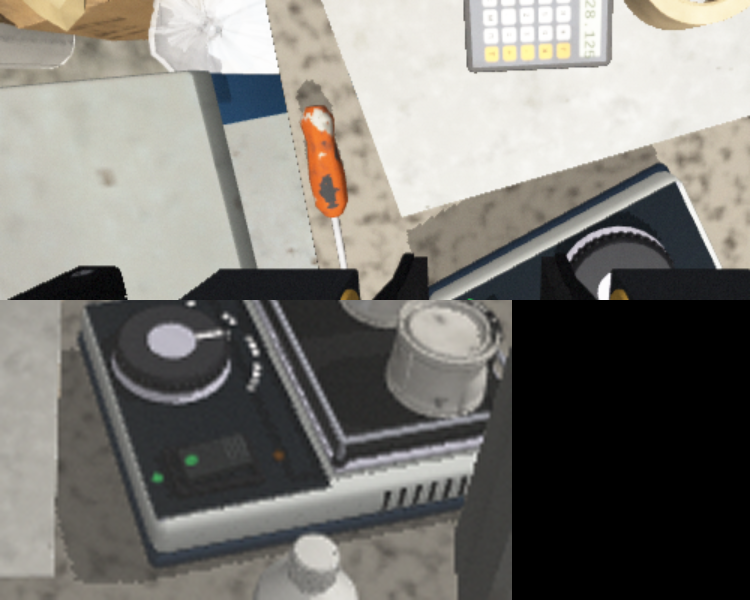

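The wrist half shows the dial and driver but hides the rocker. The side half shows the rocker spot at (192,460) and the dial still on three dots. I'll compare the spot's centroid with the first side picture.

Run:
```python
from h import *
exec(open("fit.py").read().split("obs=[]")[0].split("least_squares\n",1)[1])
q=np.load("q.npy")
p=vision.grab_frame("side"); save(p,"s5.png")
for n in("side0.png","s5.png"):
    a=cv2.imread("pics/"+n).astype(int); g=a[...,1]-np.maximum(a[...,0],a[...,2])
    W=np.clip(g[225:285,325:385]-25,0,None); ys,xs=np.nonzero(W); 
    k,l,st,c=cv2.connectedComponentsWithStats((W>0).astype(np.uint8))
    for i in range(1,k):
        m=(l==i)*W; yy,xx=np.indices(m.shape); print(n,st[i,4],round((m*xx).sum()/m.sum()+325,2),round((m*yy).sum()/m.sum()+225,2))
for z in(.06,.065,.07,.075,.08): print(z,proj(p,w(q,[-.117,-.078,z])))
```

```text
side0.png 10 350.1 254.16
side0.png 6 338.41 261.28
s5.png 11 349.33 255.89
s5.png 8 338.79 261.39
0.06 [349.461816   259.39192422]
0.065 [349.58523642 257.97073081]
0.07 [349.70951785 256.53962292]
0.075 [349.83466931 255.09849644]
0.08 [349.96069999 253.64724579]
```

```bash
python3 -c "
from h import *
print(ctrl.job_done())"
```

```text
the job is handed in; nothing more can be done
None
```

The job is handed in: the dial went clockwise to three dots, then the rocker was pressed on (its green spot dropped about 6 mm), the tins were left standing where they were, and the hand is clear.

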